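Close the drill jig on the indexing head

TASK

A flange is already loaded on the indexing head. Close the drill jig over it: lower the loose drill plate, hub up, over the centre post, turn it gently under light pressure until one of its three dowel holes drops over the locating pin and it lies flush, then swing the keeper fully in over its rim. Never force the plate, down or round, and leave the tools and other things on the bench where they lie.

Things in the scene. Friction and masses are not known exactly. Their poses are not given: they have to be found in the camera images.
- jig_head: Fixed indexing head, vertical axis, on the bench: grey foot 136 (x) x 150 (y) x 14 mm, round body, and on the spindle a loaded flange, 132 mm across, top 70 mm high, its bore filled by a steel spigot 78 mm across. The spindle is locked at an angle that this pose does not tell. Origin on the spindle axis at bench height, z up; the keeper's post, 22 mm across, stands at y = +84 mm.
- jig_seat (a point): Point on the spindle axis in the spigot's face, 71 mm above the bench; axes as jig_head. The drill plate is home when its origin is here. On this face, 32 mm from the axis in an unmeasured direction, stands the locating pin: 8 mm across, 10 mm tall, top edge bevelled 1 mm. It is visible until covered; a plate resting on it stands 10 mm too high; turning the plate finds it.
- post_top (a point): Top of the steel centre post on the spindle axis, 105 mm above the bench: 30 mm across, stands 34 mm above the seat, its upper 7 mm tapered to 19 mm.
- drill_plate: Loose round aluminium plate, 0.3 to 0.6 kg, lying hub up on the bench: 130 mm across, 10 mm thick, 32 mm bore through disc and hub. Three through holes for the pin, 10.5 mm across, 32 mm from the axis, every 120 degrees from its x axis on; any of them takes the pin. Near the rim six smaller drill bushes, 2 mm proud. Origin: middle of the underside, z up.
- plate_hub (a point): Centre of the top of the plate's round knurled hub, 34 mm above the underside: 44 mm across, standing 24 mm above the disc; grasp it across, from above, at any yaw. It turns with the plate.
- keeper (a joint): Angle of the keeper, rad: 0 swung out (starts at 0 to 0.2), 1.571 shut against its stop, nose over the plate's rim and pointing at the spindle axis; grows clockwise seen from above. Steel bar turning on the head's post, stays where left (friction 0.06 N m); nose 46 mm long, tail the other way. Its underside is 83 mm above the bench, 2 mm over the seated plate: a plate not home blocks it.
- keeper_knob (a point): Centre of the top of the upright round black knob on the end of the keeper's tail: 20 mm across, 30 mm tall (91 to 121 mm above the bench), 62 mm from the hinge axis. It moves with the keeper: at 0 it lies from the hinge along the head's -x, at 1.571 along the head's +y.
- keeper_hinge (a point): Fixed point on the keeper's vertical hinge axis, 121 mm above the bench, the height of the knob's top; 84 mm from the spindle axis along jig_head's +y.
- plug_gauge_a: double-ended plug gauge, bystander, 18x112x16 mm, lying behind the drill plate on the left; origin under its middle, long axis y
- plug_gauge_b: double-ended plug gauge, bystander, 18x112x16 mm, lying at the front edge between drill plate and head; origin under its middle, long axis y
- deburr_tool: deburring tool, bystander, 20x142x16 mm, lying at the front left; origin under its middle, long axis y
- caliper: digital caliper, bystander, 74x236x15 mm, lying at the front right; origin under its middle, long axis y
- ring_13: spare machined flange, bystander, 132 mm across, 40 mm high, lying farther back; origin under its middle

How it is judged:
By the outcome, as a careful person would: the job done as asked, in the order asked, and still so for the second after the job is handed in, with the robot touching nothing.
It also fails if it takes over 72 s, if anything falls off the work surface, if the arm or the gripper's body presses on something with over 40 N, if the wrist force passes 120 N, or if a joint passes its speed limit or range.

ROBOT

A 6-joint arm with a two-finger parallel gripper is mounted at the origin on a cart in front of the work surface, level with it; the furniture and walls round the work are solid. World frame = base frame: x ahead of the robot, y to its left, z up, the work surface at z = 0. Lengths are in m, angles in degrees, forces in N, time in s.
With the tool pointing down it reaches from about 0.3 to 0.875 m from the base axis. Payload 6.4 kg.
Tool frame: the origin (TCP) lies midway between the tips of the shut fingers; the grasp point (between the pads) lies 19 mm behind it; z points along the fingers, y is the line along which they close (so a half turn about z gives the same grasp; the last joint's range is limited). The gripper opens to 88 mm and grips with 3 to 60 N. Pads are 18 mm wide; open, the fingers measure 123 mm over their backs; the gripper's body (75 mm by 187 mm) begins 45 mm behind the grasp point.
Start: joints at [-83.039, 10.359, 92.074, -0, 77.567, -11.82], TCP at [0.185, -0.544, 0.212] pointing down, gripper open.
Joint ranges: [-171.53, 171.53], [-51.25, 118.39], [17.06, 147.69], [-65.23, 245.23], [0, 150.52], [-178.68, 178.68]. Speed limits (degrees/s): [147.25, 147.25, 172.46, 180, 180, 180].

INTERFACE

Orientations are given as [roll, pitch, yaw] about the fixed x, y, z axes, in that order (R = Rz(yaw) Ry(pitch) Rx(roll)).
In Python, from station import env, cams gives the robot as it stands.
- The arm moves only by the shell command python3 -m jog 'ROWS' [FORCE]. ROWS is a JSON object of lists of equal length, an entry for each row: "fingers": the finger opening in mm, from 0 to 88.1; "xyz": the shift along the tool's x, y, z in mm, a list of three; "twist": the turn, a rotation vector about the tool's x, y, z in degrees, a list of three. In form: {"fingers": [fingers, ...], "xyz": [[dx, dy, dz], ...], "twist": [[rx, ry, rz], ...]}. A call has 1 to 8 rows; each row shifts and turns the commanded pose from where the row before left it, along the tool's axes as they then stand; what a row does not reach is not made up. A row lasts 1/8 s, in which the tool goes at most 62.5 mm and 10.7 degrees, less where a joint would pass 70% of its speed; a pose out of reach is approached as far as the arm can. A call with a gripper value outside its range is refused whole. The fingers move at their own pace and stop on an object; FORCE is the grip in N (left out, the last holds). Time passes only in rows, so rows that do not move let the fingers close. It gives the time, the measured TCP pose, the force, the opening and the grip force at its end, in the units of the state.
- env.read_state(): the state, without advancing time (a new reading comes with each control period).
- cams.camera(name): name is "scene" or "top" or "wrist"; returns a dict with "pixels" (480x640x3 uint8, red, green, blue), "depth" (480x640 float32, m along the optical axis (not along the pixel's ray), 0 where there is no reading), "fovy" (degrees; the focal length in pixels is half the picture's height over the tangent of half this angle, whatever the lens; pixels are square), "cx", "cy" (the principal point, pixels), "k1" (the pictures are not rectified: a ray, as slopes to the right and down, at radius r is drawn at 1 + k1 r^2 times it, then the intrinsics apply), "rvec" (rotation vector, rad) and "tvec" (3), from world to camera coordinates, as OpenCV has them; the wrist camera has in their place "tool_from_camera" (4x4, takes a point from camera to tool coordinates, whose origin is the TCP and whose axes are the flange's). Camera axes: x right, y down, z forward; pixel columns grow to the right and rows downward; lengths in m; the calibration is good to about 2 mm. A picture is of the moment at which its call begins: read the wrist's pose just before it.
- env.finish_job(): hands the job in; it is judged then, once.
The state is a dict: "t": time; "qpos": joint angles; "joint_velocities": joint speeds; "effort": joint torques, N m; "position": TCP position; "eef_rot": TCP orientation; "wrist_force": force on the tool from outside, world axes, zero at the start; "wrist_torque": the same for the moment, N m; "grip_width": finger opening in m; "grip_force": force on a finger pad.
Only numpy, scipy, OpenCV 4.12 (cv2) and the standard library are available. Lean on these libraries where they do the work, as an engineer would, in place of code of your own. Each camera call takes 0.05 s, during which the arm holds its last target. There are 200 camera calls.

## Working session

There is one attempt and no reset: what is moved stays moved. The work goes in short steps, Python scripts to look and compute and a shell command to move; the robot and the scene stay as the last step left them, time stands still between calls to the robot, and variables do not carry over. Pictures are saved under pics/ and viewed, at most 13 in all, crops included, and the job is handed in when it is done.

```bash
mkdir -p pics; ls; python3 - <<'E'
from station import env,cams
import cv2,json
s=env.read_state()
print({k:(v.tolist() if hasattr(v,'tolist') else v) for k,v in s.items()})
for n in ("scene","top"):
    c=cams.camera(n); cv2.imwrite(f"pics/{n}0.png",c["pixels"][:,:,::-1])
    print(n,{k:v for k,v in c.items() if k not in("pixels","depth")})
E
```

```text
pics
{'t': 0.0, 'qpos': [-83.03591943343416, 10.401035094679052, 92.13007029541076, -9.961911869932486e-05, 77.56952251333186, -11.820277874429346], 'joint_velocities': [-0.11882853428433378, -0.10597513962837456, 0.022205267589777596, -0.014422090722664661, -0.006548178340813293, 0.020140996542290353], 'effort': [-0.00040415253351966385, -43.38679075241089, -34.185529947280884, 0.07014776347205043, 0.03840820980258286, -0.0001334831586063956], 'position': [0.18509677600695024, -0.5437802853113953, 0.21153199886319196], 'eef_rot': [-179.90148599163356, -0.020517674769211867, 18.78436233093399], 'wrist_force': [-0.2248934749515715, -0.2742001855534265, -0.35391561750349815], 'wrist_torque': [-0.025408237064585032, -0.02272070037187624, -0.0058591825902004], 'grip_force': 0.0, 'grip_width': 0.08805817072516277}
scene {'fovy': 54.1168406209264, 'cx': 320.6229279839909, 'cy': 244.89339685953448, 'k1': -0.0617731188421726, 'rvec': array([ 0.5432808 , -2.40614954,  1.51490573]), 'tvec': array([0.5081868 , 0.21747796, 0.92476151])}
top {'fovy': 54.77673907915701, 'cx': 314.77859212626197, 'cy': 234.92777882684663, 'k1': -0.045958160813891646, 'rvec': array([ 2.15715125, -2.17514669,  0.12489207]), 'tvec': array([-0.0522277 ,  0.58277554,  1.43547556])}
```

View pics/scene0.png

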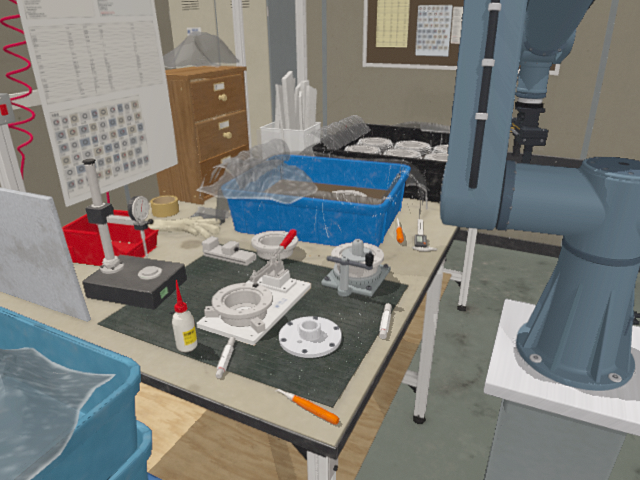

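View pics/top0.png

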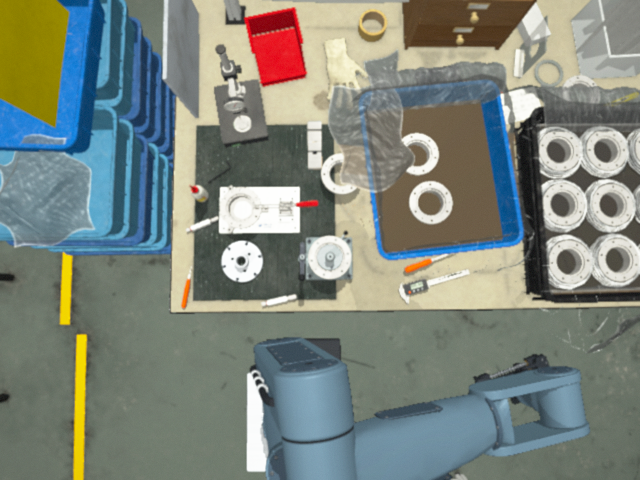

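The scene view shows the plate at (310,335) and the head at (357,270). In the top view the plate is at (242,262) and the head at (328,257), with the keeper near its left side. I'll write helpers and zoom in on both.

```bash
cat > h.py <<'E'
import numpy as np,cv2
from scipy.spatial.transform import Rotation as R
from station import env,cams
def K(c):
    f=240/np.tan(np.radians(c["fovy"])/2); return np.array([[f,0,c["cx"]],[0,f,c["cy"]],[0,0,1.]])
def pose(c,s=None):
    "camera-to-world R, origin"
    if "rvec" in c:
        r=cv2.Rodrigues(np.array(c["rvec"]))[0]; return r.T,-r.T@np.array(c["tvec"])
    T=np.array(c["tool_from_camera"]); Rt=R.from_euler("xyz",s["eef_rot"],degrees=True).as_matrix()
    return Rt@T[:3,:3],Rt@T[:3,3]+s["position"]
def plane(c,uv,z,s=None):
    "pixels to world points at height z"
    uv=np.array(uv,float).reshape(-1,1,2); k=K(c); d=np.array([c["k1"],0,0,0,0])
    p=cv2.undistortPoints(uv,k,d).reshape(-1,2); Rw,o=pose(c,s)
    v=np.c_[p,np.ones(len(p))]@Rw.T
    return o+v*((z-o[2])/v[:,2])[:,None]
def cloud(c,s=None,box=None):
    "world points for all pixels (H,W,3)"
    v,u=np.mgrid[:480,:640]; p=cv2.undistortPoints(np.c_[u.ravel(),v.ravel()].astype(float).reshape(-1,1,2),K(c),np.array([c["k1"],0,0,0,0])).reshape(-1,2)
    Rw,o=pose(c,s); P=np.c_[p,np.ones(len(p))]*c["depth"].reshape(-1,1)
    return (P@Rw.T+o).reshape(480,640,3)
def circ(P):
    A=np.c_[2*P[:,:2],np.ones(len(P))]; a=np.linalg.lstsq(A,(P[:,:2]**2).sum(1),rcond=None)[0]
    return a[:2],np.sqrt(a[2]+a[:2]@a[:2])
E
python3 - <<'E'
from h import *
c=cams.camera("top"); I=c["pixels"][:,:,::-1]
cv2.imwrite("pics/topz.png",cv2.resize(I[215:315,200:360],None,fx=5,fy=5,interpolation=cv2.INTER_CUBIC))
print(plane(c,[[242,262]],.010),plane(c,[[328,257]],.07))
W=cloud(c); print(W[262,242],W[262,228],W[257,335],W[245,315])
E
```

```text
[[0.49957238 0.17640394 0.01      ]] [[ 0.50958783 -0.09692889  0.07      ]]
[0.50002498 0.17768758 0.00161469] [0.50023352 0.22241006 0.00392114] [ 0.50942901 -0.1184555   0.06964134] [ 0.54730468 -0.05733256  0.06569555]
```

View pics/topz.png

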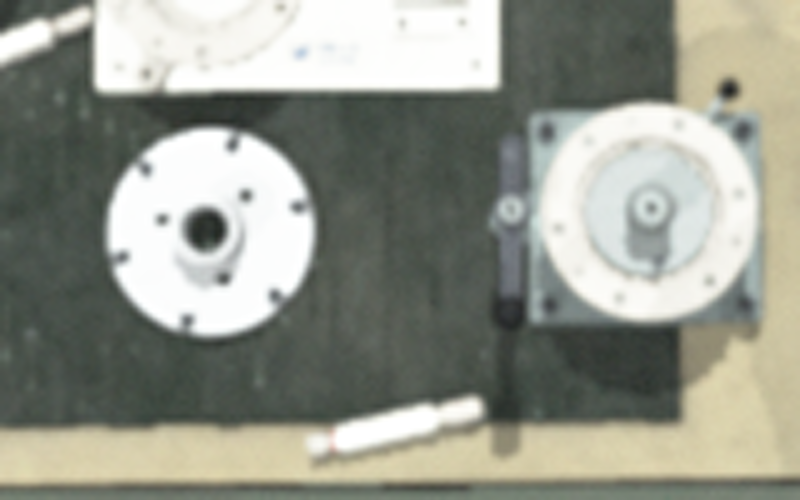

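The plate's bore is at crop (207,230) and its dowel holes are at about (163,219), (246,196) and (223,279). The head axis is at (652,208), with the pin possibly at (655,262). The hinge is at (511,210) and the knob at (508,312), so the head's yaw is about 0. Next I'll move the wrist camera over the head.

```bash
python3 - <<'E'
from h import *
s=env.read_state();c=cams.camera("wrist");print(np.round(c["tool_from_camera"],3).tolist(),c["fovy"])
t=np.array([.45,-.10,.33])-s["position"];Rt=R.from_euler("xyz",s["eef_rot"],degrees=True)
print(Rt.inv().apply(t)*1000)
E
```

```text
[[-0.0, -0.964, -0.266, 0.068], [1.0, -0.0, 0.001, -0.0], [-0.001, -0.266, 0.964, -0.173], [0.0, 0.0, 0.0, 1.0]] 61.22770018549583
[ 393.77867107 -335.14828369 -117.71775486]
```

```bash
python3 -m jog '{"fingers":[88,88,88,88,88,88,88,88],"xyz":[[45,-32,-6],[45,-32,-6],[45,-32,-6],[45,-32,-6],[45,-32,0],[45,-32,0],[45,-32,0],[45,-32,0]],"twist":[[0,0,0],[0,0,0],[0,0,0],[0,0,0],[0,0,0],[0,0,0],[0,0,0],[0,0,0]]}'
python3 - <<'E'
from h import *
s=env.read_state();Rt=R.from_euler("xyz",s["eef_rot"],degrees=True);print(Rt.inv().apply(np.array([.51,-.097,.22])-s["position"])*1000,s["eef_rot"])
E
```

```text
t: 1.2
position: [0.4443, -0.1845, 0.2365]
eef_rot: [180.0, -0.0, 18.8]
wrist_force: [0.9, -1.0, 0.3]
grip_width: 0.088
grip_force: 0.0
[ 90.31088774 -61.71578957  16.50274871] [ 1.79977182e+02 -1.41950043e-02  1.87717510e+01]
```

```bash
python3 -m jog '{"fingers":[88,88,88,88,88,88],"xyz":[[45,-31,8],[45,-31,8],[0,0,0],[0,0,0],[0,0,0],[0,0,0]],"twist":[[0,0,0],[0,0,0],[0,0,9.4],[0,0,9.4],[0,0,0],[0,0,0]]}'
python3 - <<'E'
from h import *
s=env.read_state();c=cams.camera("wrist");np.savez("head.npz",pos=s["position"],rot=s["eef_rot"],**c)
cv2.imwrite("pics/w_head.png",c["pixels"][:,:,::-1]);print(s["position"],s["eef_rot"])
E
```

```text
t: 1.95
position: [0.5087, -0.0986, 0.2204]
eef_rot: [-180.0, 0.0, 0.1]
wrist_force: [-0.1, 0.2, 0.5]
grip_width: 0.0876
grip_force: 0.0
[ 0.50871193 -0.09857081  0.22039055] [-1.79997343e+02  2.06275895e-03  1.45757472e-01]
```

View pics/w_head.png

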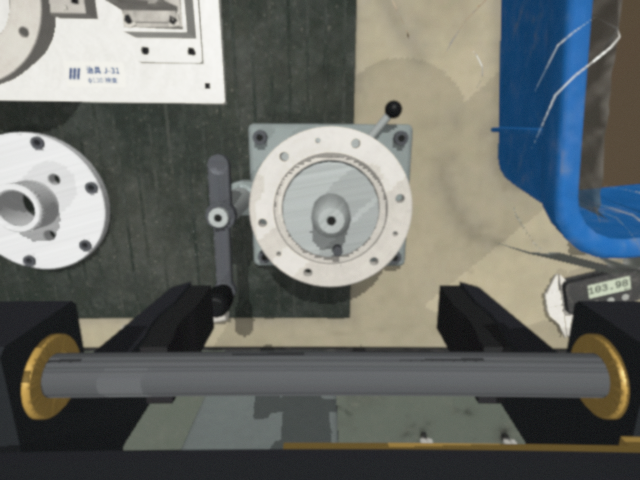

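The wrist view shows the flange centred near (331,206) and the post top centre at (331,220), with the pin near (337,250). The keeper screw is at (217,217) and the knob near (222,298). I'll fit these.

```bash
python3 - <<'E'
from h import *
c=dict(np.load("head.npz"));s=dict(position=c["pos"],eef_rot=c["rot"])
c={k:(float(v) if v.ndim==0 else v) for k,v in c.items()}
g=cv2.cvtColor(c["pixels"],cv2.COLOR_RGB2GRAY)
def ringfit(cen,r0,r1,z,sign,it=3):
    # radial edge around pixel centre, then circle fit on plane z with outlier rejection
    a=np.radians(np.arange(0,360,3));r=np.arange(r0,r1,.5)
    u=(cen[0]+np.outer(np.cos(a),r)).astype(np.float32);v=(cen[1]+np.outer(np.sin(a),r)).astype(np.float32)
    p=cv2.remap(cv2.GaussianBlur(g,(0,0),1).astype(np.float32),u,v,1);d=sign*np.gradient(p,axis=1);k=d.argmax(1)
    P=plane(c,np.c_[u[range(len(a)),k],v[range(len(a)),k]],z,s)
    m=np.ones(len(P),bool)
    for _ in range(8):
        o,R_=circ(P[m]);e=abs(np.hypot(*(P[:,:2]-o).T)-R_);m=e<max(.0012,1.5*np.median(e))
    return o,R_,m.sum()
print("flange",ringfit((331,206),72,90,.07,-1))
print("spigot",ringfit((331,210),44,58,.071,1),ringfit((331,210),44,58,.071,-1))
print("pin px@.081",plane(c,[[337,251],[337,247]],.081,s))
print("posttop",plane(c,[[331,220]],.105,s),"hinge",plane(c,[[217,217]],.10,s),"knob",plane(c,[[222,298]],.121,s))
z=lambda x0,y0,x1,y1,f:cv2.resize(c["pixels"][y0:y1,x0:x1,::-1],None,fx=f,fy=f,interpolation=cv2.INTER_CUBIC)
a=z(281,160,381,270,5);b=z(190,200,250,330,4)
o=np.zeros((550,760,3),np.uint8);o[:550,:500]=a;o[:520,510:750]=b;cv2.imwrite("pics/headz.png",o)
W=cloud(c,s);print("depth bar",W[180,217],W[250,219],"hinge",W[217,217],"knob",W[297,222])
E
```

```text
flange (array([ 0.51029065, -0.10267937]), np.float64(0.06598424334082359), np.int64(110))
spigot (array([ 0.5112107, -0.1062432]), np.float64(0.04328417720722975), np.int64(71)) (array([ 0.5101967 , -0.10271268]), np.float64(0.043733718616083696), np.int64(73))
pin px@.081 [[ 0.47927817 -0.10828534  0.081     ]
 [ 0.4826411  -0.10825051  0.081     ]]
posttop [[ 0.51038121 -0.10289388  0.105     ]] hinge [[ 0.5112711  -0.01890925  0.1       ]] knob [[ 0.45600214 -0.02414695  0.121     ]]
depth bar [ 0.53736904 -0.01854091  0.09141959] [ 0.48300744 -0.01621345  0.09094792] hinge [ 0.51092041 -0.0184842   0.09842889] knob [ 0.45602608 -0.02372884  0.1192823 ]
```

View pics/headz.png

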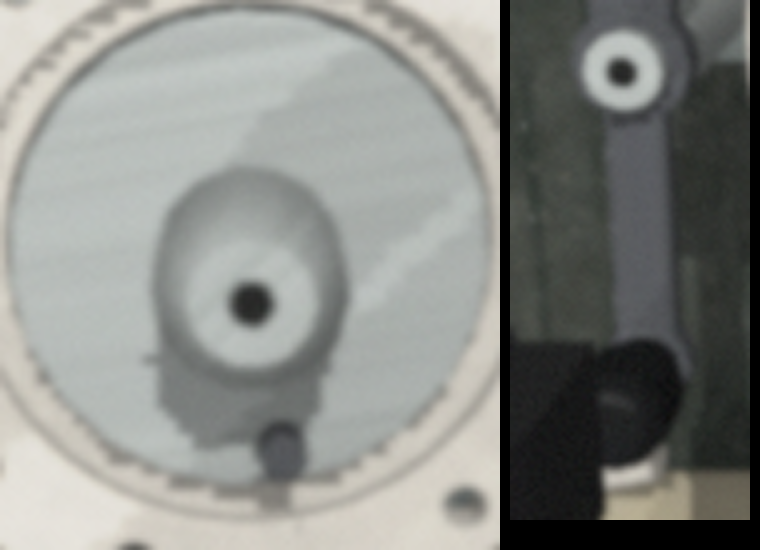

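The crops show the pin top at about full-image (337.6,248), which puts the pin near −168° about the axis (0.5103,−0.1028). Next is the plate.

```bash
python3 -m jog '{"fingers":[88,88,88,88,88,88,88],"xyz":[[-2,-46,0],[-2,-46,0],[-2,-46,0],[-2,-46,0],[-2,-46,0],[0,-46,0],[0,0,0]],"twist":[[0,0,0],[0,0,0],[0,0,0],[0,0,0],[0,0,0],[0,0,0],[0,0,0]]}'
python3 - <<'E'
from h import *
s=env.read_state();c=cams.camera("wrist");np.savez("plate.npz",pos=s["position"],rot=s["eef_rot"],**c)
print(s["position"],s["eef_rot"])
cv2.imwrite("pics/w_plate.png",c["pixels"][:,:,::-1])
k=cloud(c,s)
g=cv2.cvtColor(c["pixels"],cv2.COLOR_RGB2GRAY)
m=((k[...,2]>.006)&(k[...,2]<.018)&(np.hypot(k[...,0]-.4996,k[...,1]-.1764)<.085)).astype(np.uint8)
P=k[m>0];print("disc depth",len(P),P.mean(0))
H=k[(k[...,2]>.030)&(k[...,2]<.04)&(np.hypot(k[...,0]-.4996,k[...,1]-.1764)<.04)];print("hub top",H.mean(0),H.min(0),H.max(0))
E
```

```text
t: 2.88
position: [0.4985, 0.1799, 0.2205]
eef_rot: [-180.0, -0.0, 0.3]
wrist_force: [0.4, -0.4, -0.1]
grip_width: 0.088
grip_force: 0.0
[0.49849082 0.1798618  0.22050025] [-1.79969284e+02 -9.32560311e-03  2.92761874e-01]
disc depth 12346 [0.50659923 0.17630129 0.01037783]
hub top [0.50434764 0.17660261 0.0337746 ] [0.48157773 0.15468286 0.03001424] [0.52574521 0.19801165 0.03648662]
```

View pics/w_plate.png

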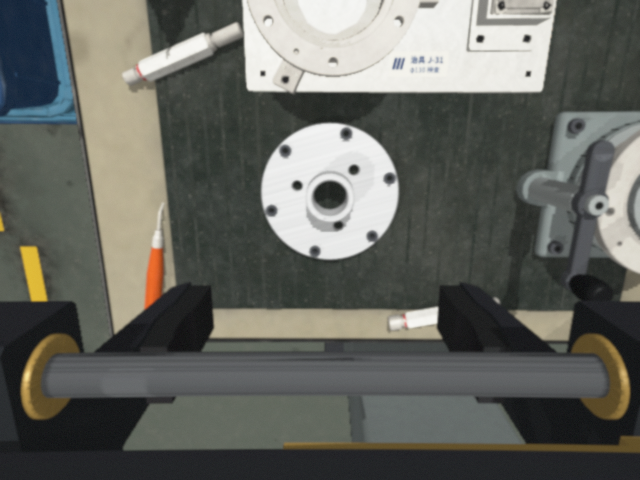

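The plate disc is centred at about (330,192), with dowel holes near (297,185), (354,170) and (339,225) and the hub bore near (329,194).

```bash
python3 - <<'E'
from h import *
c=dict(np.load("plate.npz"));s=dict(position=c["pos"],eef_rot=c["rot"])
c={k:(float(v) if v.ndim==0 else v) for k,v in c.items()}
g=cv2.cvtColor(c["pixels"],cv2.COLOR_RGB2GRAY)
m=(g>140).astype(np.uint8);n,L=cv2.connectedComponents(m)
cs,_=cv2.findContours((L==L[215,290]).astype(np.uint8),cv2.RETR_EXTERNAL,cv2.CHAIN_APPROX_NONE)
P=plane(c,max(cs,key=len)[:,0],.0095,s);o,r=circ(P);print("disc",o,r)
h=[]
for u,v in [(297,185),(354,170),(339,225)]:
    w=g[v-7:v+8,u-7:u+8].astype(float);w=np.clip(w.max()*.5-w,0,None);y,x=np.mgrid[-7:8,-7:8]
    h.append([u+(w*x).sum()/w.sum(),v+(w*y).sum()/w.sum()])
H=plane(c,h,.0095,s)[:,:2];d=H-o;a=np.degrees(np.arctan2(d[:,1],d[:,0]))
print(h,np.hypot(*d.T),a,a%120)
print("go",R.from_euler("xyz",s["eef_rot"],degrees=True).inv().apply(np.r_[o,.016]-s["position"])*1000)
E
```

```text
disc [0.50471677 0.17602083] 0.0634015707026291
[[np.float64(296.88485569770904), np.float64(184.798571853615)], [np.float64(353.424704650815), np.float64(169.1147001644983)], [np.float64(337.9042651119975), np.float64(224.88094507517644)]] [0.03149566 0.03181076 0.03253968] [  76.27412277  -45.15642849 -164.38155221] [76.27412277 74.84357151 75.61844779]
go [  6.17295562   3.98236371 204.49915176]
```

```bash
python3 -m jog '{"fingers":[88,88,88,88,88,88,88,88],"xyz":[[3,2,40],[3,2,50],[0,0,50],[0,0,35],[0,0,15],[0,0,9],[0,0,6],[0,0,0]],"twist":[[0,0,0],[0,0,0],[0,0,0],[0,0,0],[0,0,0],[0,0,0],[0,0,0],[0,0,0]]}' && python3 -m jog '{"fingers":[60,48,40,36,36,36,36,36],"xyz":[[0,0,0],[0,0,0],[0,0,0],[0,0,0],[0,0,0],[0,0,0],[0,0,0],[0,0,0]],"twist":[[0,0,0],[0,0,0],[0,0,0],[0,0,0],[0,0,0],[0,0,0],[0,0,0],[0,0,0]]}' 25
```

```text
t: 3.92
position: [0.5055, 0.1735, 0.0161]
eef_rot: [-180.0, -0.1, -0.0]
wrist_force: [0.5, -0.0, -0.4]
grip_width: 0.0877
grip_force: 0.0
t: 4.92
position: [0.5049, 0.1736, 0.0154]
eef_rot: [180.0, -0.0, -0.0]
wrist_force: [-0.3, 0.4, 0.1]
grip_width: 0.0364
grip_force: 0.0
```

```bash
python3 - <<'E'
from h import *
s=env.read_state();print(s["grip_width"],s["grip_force"])
c=cams.camera("wrist");d=cams.camera("scene")
a=cv2.resize(c["pixels"][:,:,::-1],(480,360))
b=cv2.resize(d["pixels"][280:380,260:370,::-1],(310,282),interpolation=2)
o=np.zeros((360,800,3),np.uint8);o[:,:480]=a;o[:282,485:795]=b;cv2.imwrite("pics/grip.png",o)
E
```

```text
0.03640264965088902 0.0
```

View pics/grip.png

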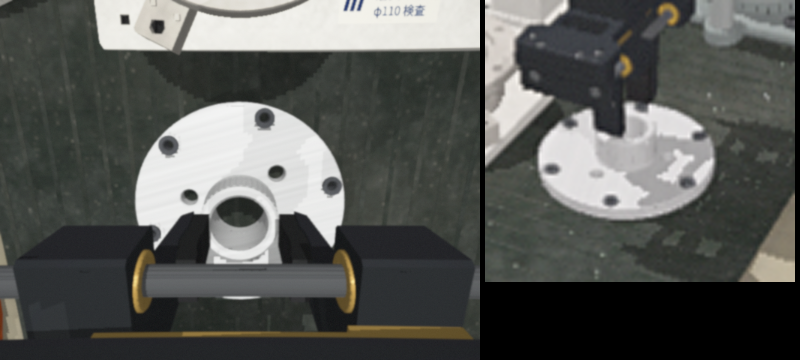

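The wrist view shows the hub ring centred at about (240,222) in the half-size picture, ahead of (+x of) the fingers, so the fingers closed beside or behind the hub. I'll measure where the plate is now.

```bash
python3 - <<'E'
from h import *
s=env.read_state();c=cams.camera("wrist");k=cloud(c,s);print(s["position"],s["wrist_force"],s["wrist_torque"])
near=np.hypot(k[...,0]-.505,k[...,1]-.176)<.09
H=k[near&(abs(k[...,2]-.034)<.003)&(k[...,0]>.48)]
print("hub",len(H),np.percentile(H,[1,50,99],axis=0).round(4).tolist())
D=k[near&(abs(k[...,2]-.01)<.003)];print("disc",np.percentile(D,[0.5,99.5],axis=0).round(4).tolist())
T=k[near&(k[...,2]>.04)&(k[...,2]<.075)];print("fingers",len(T),np.percentile(T,[1,50,99],axis=0).round(4).tolist())
for n in("top","scene"):
    q=cams.camera(n);k=cloud(q);near=np.hypot(k[...,0]-.505,k[...,1]-.176)<.09
    D=k[near&(abs(k[...,2]-.01)<.004)];print(n,"disc",len(D),np.percentile(D,[1,99],axis=0).round(4).tolist())
    T=k[near&(k[...,2]>.04)&(k[...,2]<.07)]
    if len(T):print(" fing",len(T),np.percentile(T,[1,50,99],axis=0).round(4).tolist())
# image-based hub top ring in wrist
print(cams.camera("wrist")["depth"][296,320])
E
```

```text
[0.50487877 0.17356375 0.01540327] [ 0.05665708  0.13193897 -0.30876865] [0.04165721 0.025764   0.01550618]
hub 3573 [[0.4832, 0.1556, 0.0312], [0.5081, 0.1733, 0.0338], [0.5252, 0.1952, 0.0354]]
disc [[0.4663, 0.1134, 0.0081], [0.5668, 0.2389, 0.0127]]
fingers 4845 [[0.4971, 0.1412, 0.0421], [0.5136, 0.156, 0.0616], [0.5156, 0.2062, 0.0747]]
top disc 186 [[0.432, 0.0987, 0.0061], [0.5784, 0.2349, 0.0138]]
scene disc 1495 [[0.442, 0.114, 0.0065], [0.566, 0.2389, 0.0134]]
 fing 210 [[0.4951, 0.1424, 0.0423], [0.5014, 0.1728, 0.0556], [0.5164, 0.2062, 0.0692]]
0.20408243
```

```bash
python3 - <<'E'
from h import *
q=cams.camera("scene");k=cloud(q);g=q["pixels"].max(2)
m=(g<70)&(np.hypot(k[...,0]-.505,k[...,1]-.176)<.045)&(k[...,2]<.09)
v,u=np.nonzero(m)
for vv in sorted(set(v))[::2]:
    r=v==vv;P=k[vv,u[r]];print(vv,u[r].min(),u[r].max(),P.min(0).round(3),P.max(0).round(3))
cv2.imwrite("pics/scz.png",cv2.resize(q["pixels"][290:365,270:350,::-1],(800,600)[::1],interpolation=2)[:600])
E
```

```text
294 321 321 [0.496 0.138 0.09 ] [0.496 0.138 0.09 ]
296 319 321 [0.496 0.139 0.085] [0.497 0.145 0.088]
298 319 321 [0.496 0.139 0.08 ] [0.497 0.146 0.085]
300 319 320 [0.497 0.14  0.076] [0.498 0.144 0.078]
302 318 320 [0.497 0.142 0.072] [0.499 0.147 0.075]
304 317 320 [0.496 0.143 0.068] [0.498 0.153 0.074]
306 315 320 [0.496 0.144 0.064] [0.503 0.154 0.069]
308 308 320 [0.495 0.146 0.059] [0.515 0.194 0.088]
310 306 320 [0.497 0.141 0.052] [0.515 0.204 0.09 ]
312 306 320 [0.496 0.142 0.047] [0.515 0.206 0.086]
314 307 319 [0.497 0.144 0.042] [0.516 0.199 0.077]
316 307 317 [0.495 0.151 0.042] [0.503 0.203 0.075]
318 306 308 [0.495 0.195 0.065] [0.497 0.208 0.073]
320 299 308 [0.496 0.198 0.061] [0.513 0.206 0.068]
322 299 308 [0.495 0.199 0.057] [0.512 0.206 0.061]
324 299 308 [0.497 0.196 0.05 ] [0.514 0.205 0.056]
326 303 308 [0.495 0.2   0.049] [0.504 0.205 0.052]
```

View pics/scz.png

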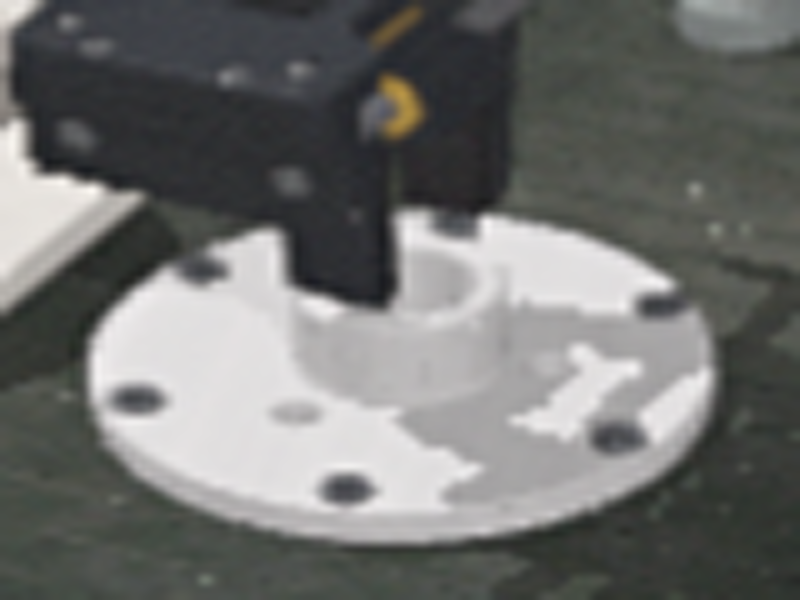

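The zoomed scene view shows the finger tips ending above the hub rim, at about (390,305) in the crop and z≈0.047, while the TCP reads 0.015. So the tips sit roughly 30 mm behind the TCP at this opening, and the fingers closed over the hub. I'll open and check the tip height at 88 mm.

```bash
cat > tips.py <<'E'
from h import *
s=env.read_state();print(s["position"].round(4) if hasattr(s["position"],"round") else s["position"],s["grip_width"],s["grip_force"])
q=cams.camera("scene");k=cloud(q);g=q["pixels"].max(2);p=np.array(s["position"])
m=(g<70)&(abs(k[...,0]-p[0])<.02)&(abs(k[...,1]-p[1])<.075)&(k[...,2]<p[2]+.12)
for sg in(1,-1):
    P=k[m&((k[...,1]-p[1])*sg>0)];P=P[P[:,2].argsort()];print(sg,len(P),P[:6].round(4).tolist())
E
python3 -m jog '{"fingers":[88,88,88,88,88,88],"xyz":[[0,0,0],[0,0,0],[0,0,0],[0,0,0],[0,0,0],[0,0,0]],"twist":[[0,0,0],[0,0,0],[0,0,0],[0,0,0],[0,0,0],[0,0,0]]}'; python3 tips.py
```

```text
t: 6.02
position: [0.5049, 0.1736, 0.0154]
eef_rot: [-180.0, -0.0, -0.0]
wrist_force: [-0.3, 0.1, -0.2]
grip_width: 0.0878
grip_force: 0.0
[0.5049 0.1736 0.0154] 0.0878143274820068 0.0
1 180 [[0.4864, 0.237, -0.0009], [0.5212, 0.2438, -0.0004], [0.4964, 0.2434, 0.0004], [0.498, 0.2165, 0.0449], [0.4959, 0.2248, 0.0462], [0.5074, 0.2281, 0.0472]]
-1 280 [[0.4978, 0.1254, 0.0423], [0.4996, 0.1265, 0.0424], [0.509, 0.1267, 0.0425], [0.5069, 0.1261, 0.0427], [0.5048, 0.1255, 0.043], [0.4966, 0.1179, 0.0433]]
```

The tips are really at z≈0.043–0.045 (TCP 0.015), so they sit about 29 mm behind the nominal TCP. I'll grip at yaw −30, so that after turning about +116° at the head the gripper lies along x, clear of the keeper. Then I'll re-centre and descend.

```bash
python3 -m jog '{"fingers":[66,66,66,66,66,66,66,66],"xyz":[[0,-2,0],[0,0,0],[0,0,0],[0,0,0],[0,0,8],[0,0,8],[0,0,5],[0,0,0]],"twist":[[0,0,0],[0,0,10],[0,0,10],[0,0,10],[0,0,0],[0,0,0],[0,0,0],[0,0,0]]}'; python3 tips.py
```

```text
t: 7.08
position: [0.5043, 0.1755, -0.0063]
eef_rot: [180.0, 0.1, -30.0]
wrist_force: [1.2, -0.6, -0.8]
grip_width: 0.066
grip_force: 0.0
[ 0.5043  0.1755 -0.0063] 0.06596801580123905 0.0
1 294 [[0.491, 0.2453, -0.0013], [0.4989, 0.2389, -0.0012], [0.4913, 0.2489, -0.0012], [0.49, 0.2388, -0.0008], [0.4939, 0.244, -0.0008], [0.4885, 0.2416, -0.0007]]
-1 105 [[0.485, 0.1474, 0.0239], [0.4885, 0.1452, 0.0241], [0.4911, 0.1445, 0.0254], [0.4886, 0.1448, 0.0263], [0.485, 0.1475, 0.0266], [0.4916, 0.1434, 0.0271]]
```

```bash
python3 -m jog '{"fingers":[66,66,66,54,42,38,38,38],"xyz":[[0,0,4],[0,0,3],[0,0,0],[0,0,0],[0,0,0],[0,0,0],[0,0,0],[0,0,0]],"twist":[[0,0,0],[0,0,0],[0,0,0],[0,0,0],[0,0,0],[0,0,0],[0,0,0],[0,0,0]]}' 25
```

```text
t: 8.12
position: [0.505, 0.1755, -0.0125]
eef_rot: [-180.0, -0.0, -30.0]
wrist_force: [-0.4, 0.1, 2.1]
grip_width: 0.043
grip_force: 25.0
```

```bash
python3 -m jog '{"fingers":[38,38,38,38,38,38,38,38],"xyz":[[0,0,-5],[0,0,-15],[0,0,-40],[0,0,-40],[0,0,-40],[0,0,-20],[0,0,0],[0,0,0]],"twist":[[0,0,0],[0,0,0],[0,0,0],[0,0,0],[0,0,0],[0,0,0],[0,0,0],[0,0,0]]}' 30
python3 - <<'E'
from h import *
s=env.read_state();c=cams.camera("wrist");np.savez("held.npz",pos=s["position"],rot=s["eef_rot"],**c)
cv2.imwrite("pics/held.png",c["pixels"][:,:,::-1]);print(s["position"],s["eef_rot"],s["wrist_force"])
k=cloud(c,s);T=np.array(s["position"])
D=k[(np.hypot(k[...,0]-T[0],k[...,1]-T[1])<.09)&(abs(k[...,2]-T[2]-.0225)<.006)]
A=np.c_[D[:,:2]-T[:2],np.ones(len(D))];print(len(D),np.linalg.lstsq(A,D[:,2]-T[2],rcond=None)[0])
E
```

```text
t: 9.12
position: [0.5039, 0.1755, 0.1464]
eef_rot: [179.9, 0.1, -30.0]
wrist_force: [-0.5, -0.5, -5.7]
grip_width: 0.0433
grip_force: 30.0
[0.50388263 0.17546465 0.14644099] [ 1.79939207e+02  8.71262371e-02 -3.00190071e+01] [-0.45377569 -0.46532616 -5.74520959]
45314 [-0.00218284 -0.00034725  0.02276349]
```

View pics/held.png

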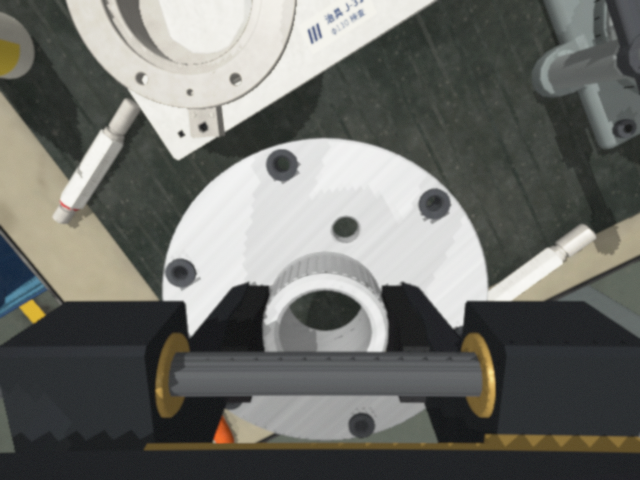

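The plate is held level, with one dowel hole visible at (345,229) and the hub between the fingers. I'll fit the disc edge and get the hole's direction in tool axes.

```bash
python3 - <<'E'
from h import *
c=dict(np.load("held.npz"));s=dict(position=c["pos"],eef_rot=c["rot"])
c={k:(float(v) if v.ndim==0 else v) for k,v in c.items()};T=s["position"];z=T[2]+.0225
g=cv2.cvtColor(c["pixels"],cv2.COLOR_RGB2GRAY)
# rim: radial edges, upper half
W=cloud(c,s);m=((abs(W[...,2]-z)<.012)&(np.hypot(W[...,0]-T[0],W[...,1]-T[1])<.08)).astype(np.uint8)
cs,_=cv2.findContours(m,cv2.RETR_EXTERNAL,cv2.CHAIN_APPROX_NONE);q=max(cs,key=len)[:,0];q=q[q[:,1]<295]
P=plane(c,q,z,s)
k=np.ones(len(P),bool)
for _ in range(6):
    o,r=circ(P[k]);e=abs(np.hypot(*(P[:,:2]-o).T)-r);k=e<.001
Rt=R.from_euler("xyz",s["eef_rot"],degrees=True).inv()
print("disc r",r,k.sum(),"centre rel tool mm",Rt.apply(np.r_[o,T[2]]-T)*1000)
u,v=345,229;w=g[v-16:v+17,u-16:u+17];w=(w<w.max()*.75).astype(np.uint8)
y,x=np.nonzero(w);print(x.mean()+u-16,y.mean()+v-16,len(x))
h=plane(c,[[345,228.5]],z,s)[0];d=(h-np.r_[o,z])[:2];print("hole r",np.hypot(*d),"world angle",np.degrees(np.arctan2(d[1],d[0])))
b=plane(c,[[326,312]],T[2]+.0465,s)[0];print("hub top?",Rt.apply(b-T)*1000)
E
```

```text
disc r 0.0443652885165117 37 centre rel tool mm [24.97827665  0.15307736 -0.03782059]
345.03024911032026 228.39501779359432 562
hole r 0.009100650940356876 world angle -85.81600603781695
hub top? [  6.90058418   0.40087996 -46.51014791]
```

```bash
cat > heldfit.py <<'E'
from h import *
from scipy.optimize import least_squares
import sys
def fit(c,s,hole=None):
    T=np.array(s["position"]);z=T[2]+.0225
    g=cv2.GaussianBlur(cv2.cvtColor(c["pixels"],cv2.COLOR_RGB2GRAY),(0,0),1).astype(np.float32)
    a=np.radians(np.arange(-165,-14,2));r=np.arange(120,185,.5)
    u=(325+np.outer(np.cos(a),r)).astype(np.float32);v=(290+np.outer(np.sin(a),r)).astype(np.float32)
    k=np.gradient(cv2.remap(g,u,v,1),axis=1).argmin(1);i=range(len(a))
    P=plane(c,np.c_[u[i,k],v[i,k]],z,s)
    f=least_squares(lambda p:np.hypot(P[:,0]-p[0],P[:,1]-p[1])-p[2],[T[0],T[1],.065],loss="soft_l1",f_scale=.0005)
    o=f.x[:2];Rt=R.from_euler("xyz",s["eef_rot"],degrees=True).inv()
    print("r",f.x[2],"inliers",(abs(f.fun)<.001).sum(),"rel tool mm",Rt.apply(np.r_[o,T[2]]-T)*1000,"world",o)
    if hole:
        d=plane(c,[hole],z,s)[0][:2]-o;print("hole r",np.hypot(*d),"angle",np.degrees(np.arctan2(d[1],d[0])))
if __name__=="__main__":
    c=dict(np.load("held.npz"));s=dict(position=c["pos"],eef_rot=c["rot"])
    fit({k:(float(v) if v.ndim==0 else v) for k,v in c.items()},s,(345,228.4))
E
python3 heldfit.py
```

```text
r 0.06458794528106547 inliers 76 rel tool mm [-1.02519394 -0.05444851  0.00150118] world [0.50302219 0.17602468]
hole r 0.03210396084134903 angle -43.958346701463675
```

The plate centre in tool axes is (−1.0, 0) mm and its holes are at 76° mod 120. The pin is at about 71° mod 120, so I'll turn by +115°. Carry over now.

```bash
python3 -m jog '{"fingers":[38,38,38,38,38,38,38,38],"xyz":[[10,17,0],[20,33,0],[20,33,0],[20,33,0],[20,33,0],[20,33,0],[20,33,0],[14,22,0]],"twist":[[0,0,0],[0,0,0],[0,0,0],[0,0,0],[0,0,0],[0,0,0],[0,0,0],[0,0,0]]}'; python3 -m jog '{"fingers":[38,38,38,38,38,38,38,38],"xyz":[[0,0,0],[0,0,0],[0,0,0],[0,0,0],[0,0,0],[0,0,0],[0,0,0],[0,0,0]],"twist":[[0,0,-10],[0,0,-10],[0,0,-10],[0,0,-10],[0,0,-10],[0,0,-10],[0,0,-10],[0,0,-10]]}'; python3 -m jog '{"fingers":[38,38,38,38,38,38],"xyz":[[0,0,0],[0,0,0],[0,0,0],[0,0,0],[0,0,0],[0,0,0]],"twist":[[0,0,-10],[0,0,-10],[0,0,-10],[0,0,-5],[0,0,0],[0,0,0]]}'; python3 - <<'E'
from heldfit import *
s=env.read_state();fit(cams.camera("wrist"),s)
Rt=R.from_euler("xyz",s["eef_rot"],degrees=True).inv();print(Rt.apply(np.array([.5104,-.1018,.12])-s["position"])*1000,s["position"],s["eef_rot"],s["qpos"])
E
```

```text
t: 10.18
position: [0.51, -0.103, 0.1459]
eef_rot: [180.0, 0.2, -30.1]
wrist_force: [0.1, 0.2, -5.0]
grip_width: 0.0431
grip_force: 30.0
t: 11.18
position: [0.51, -0.1012, 0.1457]
eef_rot: [-179.8, 0.0, 50.3]
wrist_force: [-0.4, 0.2, -6.1]
grip_width: 0.0434
grip_force: 30.0
t: 11.92
position: [0.5105, -0.1015, 0.1466]
eef_rot: [-179.9, -0.0, 84.9]
wrist_force: [0.8, -0.5, -5.1]
grip_width: 0.0433
grip_force: 30.0
r 0.06394597498328633 inliers 61 rel tool mm [ 0.54300565 -0.37129664  0.00083177] world [ 0.51020276 -0.10090771]
[-0.34260624 -0.05678105 26.60297386] [ 0.51052409 -0.1014817   0.14660305] [-1.79917314e+02 -3.12261842e-02  8.48774481e+01] [-2.43244407e+01  7.52639936e+00  1.03377662e+02  2.45388004e-03
  6.91842942e+01 -1.92027851e+01]
```

```bash
python3 -m jog '{"fingers":[38,38,38,38,38,38,38,38],"xyz":[[0,0,15],[0,0,15],[0,0,13],[0,0,3],[0,0,3],[0,0,3],[0,0,3],[0,0,0]],"twist":[[0,0,0],[0,0,0],[0,0,0],[0,0,0],[0,0,0],[0,0,0],[0,0,0],[0,0,0]]}'
```

```text
t: 12.98
position: [0.5109, -0.1017, 0.0923]
eef_rot: [-180.0, -0.0, 85.0]
wrist_force: [0.4, -0.6, -5.2]
grip_width: 0.0433
grip_force: 30.0
```

```bash
python3 -m jog '{"fingers":[38,38,38,38],"xyz":[[0,0,2],[0,0,2],[0,0,2],[0,0,0]],"twist":[[0,0,0],[0,0,0],[0,0,0],[0,0,0]]}';  python3 -m jog '{"fingers":[38,38,38,38],"xyz":[[0,0,2],[0,0,2],[0,0,0],[0,0,0]],"twist":[[0,0,0],[0,0,0],[0,0,0],[0,0,0]]}'
```

```text
t: 13.48
position: [0.5108, -0.1016, 0.0862]
eef_rot: [-180.0, -0.0, 85.0]
wrist_force: [-1.0, -0.1, -5.5]
grip_width: 0.0432
grip_force: 30.0
t: 13.98
position: [0.511, -0.1017, 0.0824]
eef_rot: [180.0, 0.0, 85.0]
wrist_force: [-0.4, -0.2, -5.2]
grip_width: 0.0431
grip_force: 30.0
```

```bash
python3 -m jog '{"fingers":[38,38,38,38],"xyz":[[0,0,3],[0,0,3],[0,0,3],[0,0,0]],"twist":[[0,0,0],[0,0,0],[0,0,0],[0,0,0]]}';  python3 -m jog '{"fingers":[38,38,38,38,38],"xyz":[[0,0,2],[0,0,1],[0,0,1],[0,0,1],[0,0,0]],"twist":[[0,0,0],[0,0,0],[0,0,0],[0,0,0],[0,0,0]]}'
```

```text
t: 14.48
position: [0.5107, -0.1016, 0.073]
eef_rot: [-180.0, -0.0, 85.0]
wrist_force: [0.4, -0.3, -5.0]
grip_width: 0.0432
grip_force: 30.0
t: 15.1
position: [0.511, -0.1017, 0.0683]
eef_rot: [-180.0, -0.0, 85.0]
wrist_force: [1.0, 0.1, -6.2]
grip_width: 0.0433
grip_force: 30.0
```

Underside is at about 0.081, with no pin contact yet. I'll go on in 0.5–1 mm steps.

```bash
python3 -m jog '{"fingers":[38,38,38,38],"xyz":[[0,0,0.7],[0,0,0.7],[0,0,0.6],[0,0,0]],"twist":[[0,0,0],[0,0,0],[0,0,0],[0,0,0]]}'
```

```text
t: 15.6
position: [0.511, -0.1017, 0.0664]
eef_rot: [-180.0, -0.0, 85.0]
wrist_force: [-0.4, 1.1, -5.4]
grip_width: 0.0435
grip_force: 30.0
```

```bash
python3 -m jog '{"fingers":[38,38,38,38],"xyz":[[0,0,1],[0,0,1],[0,0,1],[0,0,0]],"twist":[[0,0,0],[0,0,0],[0,0,0],[0,0,0]]}'; python3 -m jog '{"fingers":[38,38,38,38],"xyz":[[0,0,1],[0,0,1],[0,0,0.5],[0,0,0]],"twist":[[0,0,0],[0,0,0],[0,0,0],[0,0,0]]}'
```

```text
t: 16.1
position: [0.5109, -0.1016, 0.0633]
eef_rot: [-180.0, -0.0, 85.0]
wrist_force: [0.9, 0.3, -5.1]
grip_width: 0.0433
grip_force: 30.0
t: 16.6
position: [0.511, -0.1017, 0.0609]
eef_rot: [-180.0, -0.0, 85.0]
wrist_force: [0.1, -0.6, -5.2]
grip_width: 0.0433
grip_force: 30.0
```

```bash
python3 -m jog '{"fingers":[38,38,38,38],"xyz":[[0,0,0.8],[0,0,0.6],[0,0,0.4],[0,0,0]],"twist":[[0,0,0],[0,0,0],[0,0,0],[0,0,0]]}'; python3 -m jog '{"fingers":[38,38,38],"xyz":[[0,0,0.4],[0,0,0.2],[0,0,0]],"twist":[[0,0,0],[0,0,0],[0,0,0]]}'
```

```text
t: 17.1
position: [0.511, -0.1017, 0.0591]
eef_rot: [-180.0, -0.0, 85.0]
wrist_force: [0.5, 0.2, -5.1]
grip_width: 0.0432
grip_force: 30.0
t: 17.48
position: [0.511, -0.1017, 0.0586]
eef_rot: [180.0, 0.0, 85.0]
wrist_force: [-0.8, -0.0, -5.1]
grip_width: 0.0431
grip_force: 30.0
```

```bash
python3 -m jog '{"fingers":[38,38,38],"xyz":[[0,0,0.3],[0,0,0.2],[0,0,0]],"twist":[[0,0,0],[0,0,0],[0,0,0]]}'; python3 -m jog '{"fingers":[38,38,38],"xyz":[[0,0,0.3],[0,0,0.2],[0,0,0]],"twist":[[0,0,0],[0,0,0],[0,0,0]]}'
```

```text
t: 17.85
position: [0.5111, -0.1017, 0.0585]
eef_rot: [180.0, 0.0, 85.0]
wrist_force: [-4.6, 2.3, 4.0]
grip_width: 0.0431
grip_force: 30.0
t: 18.23
position: [0.5111, -0.1017, 0.0585]
eef_rot: [-180.0, 0.0, 85.0]
wrist_force: [-5.8, 2.9, 9.1]
grip_width: 0.0433
grip_force: 30.0
```

The plate is seated: TCP at 0.0585 puts the underside at 0.071, with about 14 N of load transferred. Release, lift and look.

```bash
python3 -m jog '{"fingers":[38,45,54,64,66,66,66,66],"xyz":[[0,0,-0.8],[0,0,0],[0,0,0],[0,0,0],[0,0,0],[0,0,-10],[0,0,-20],[0,0,-40]],"twist":[[0,0,0],[0,0,0],[0,0,0],[0,0,0],[0,0,0],[0,0,0],[0,0,0],[0,0,0]]}'; python3 -m jog '{"fingers":[60,50,40,40,40],"xyz":[[0,0,-40],[0,0,-40],[0,0,0],[0,0,0],[0,0,0]],"twist":[[0,0,0],[0,0,0],[0,0,0],[0,0,0],[0,0,0]]}'
python3 - <<'E'
from h import *
s=env.read_state();c=cams.camera("wrist");cv2.imwrite("pics/seated.png",c["pixels"][:,:,::-1])
np.savez("seated.npz",pos=s["position"],rot=s["eef_rot"],**c)
W=cloud(c,s);d=np.hypot(W[...,0]-.5104,W[...,1]+.1028)
D=W[(d>.028)&(d<.048)&(abs(W[...,2]-.082)<.012)];A=np.c_[D[:,:2]-[.5104,-.1028],np.ones(len(D))]
print(len(D),np.linalg.lstsq(A,D[:,2],rcond=None)[0],np.median(D[:,2]))
E
```

```text
t: 19.23
position: [0.5099, -0.1012, 0.1283]
eef_rot: [-179.8, -0.1, 85.0]
wrist_force: [0.5, -0.8, -0.2]
grip_width: 0.0659
grip_force: 0.0
t: 19.85
position: [0.5101, -0.1013, 0.2069]
eef_rot: [-179.9, -0.1, 85.0]
wrist_force: [0.5, 0.7, 0.0]
grip_width: 0.0401
grip_force: 0.0
8122 [-0.00363338 -0.00013593  0.08096701] 0.08125754054627374
```

View pics/seated.png

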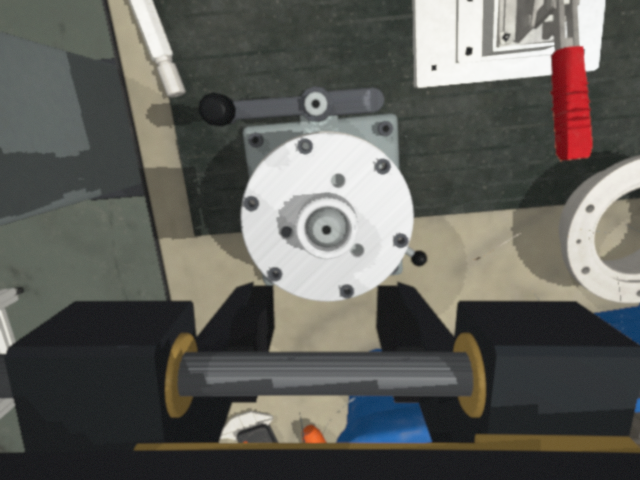

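The plate lies flush, with its top at 0.081 and the post showing through the bore at (326,230). The keeper hinge is at (315,103) and the knob at (217,109). I'll measure the knob.

```bash
python3 - <<'E'
from h import *
c=dict(np.load("seated.npz"));s=dict(position=c["pos"],eef_rot=c["rot"])
c={k:(float(v) if v.ndim==0 else v) for k,v in c.items()}
W=cloud(c,s);g=c["pixels"].max(2)
m=(g<60)&(W[...,2]>.112)&(W[...,2]<.126)&(np.hypot(W[...,0]-.45,W[...,1]+.02)<.03)
P=W[m];print(len(P),P.min(0),P.max(0),np.median(P,0));k=(P.min(0)+P.max(0))/2
h=plane(c,[[315,103]],.099,s)[0];print("hinge",h)
d=k-h;print("r",np.hypot(d[0],d[1]),"theta",np.arctan2(d[1],-d[0]))
E
```

```text
887 [ 0.43908749 -0.0277506   0.11217125] [ 0.45846682 -0.00775041  0.12339463] [ 0.44995842 -0.01785519  0.12041479]
hinge [ 0.51021043 -0.01851555  0.099     ]
r 0.06143804006248306 theta 0.012452631061680056
```

```bash
python3 -m jog '{"fingers":[48,48,48,48,48,48,48,48],"xyz":[[0,0,0],[0,0,0],[0,0,0],[0,0,0],[0,0,0],[0,0,0],[0,0,0],[0,0,0]],"twist":[[0,0,-10],[0,0,-10],[0,0,-10],[0,0,-10],[0,0,-10],[0,0,-10],[0,0,-10],[0,0,-10]]}';python3 -m jog '{"fingers":[48,48,48,48,48,48],"xyz":[[0,0,0],[0,0,0],[30,41,20],[31,42,30],[0,0,0],[0,0,0]],"twist":[[0,0,-10],[0,0,-5],[0,0,0],[0,0,0],[0,0,0],[0,0,0]]}'; python3 tips.py
```

```text
t: 20.9
position: [0.5104, -0.1015, 0.2072]
eef_rot: [180.0, -0.1, 165.3]
wrist_force: [0.8, -0.5, -0.1]
grip_width: 0.0481
grip_force: 0.0
t: 21.65
position: [0.4505, -0.0189, 0.1584]
eef_rot: [-180.0, 0.0, -180.0]
wrist_force: [-0.2, -0.1, 0.2]
grip_width: 0.0479
grip_force: 0.0
[ 0.4505 -0.0189  0.1584] 0.047866654842613446 0.0
1 305 [[0.4476, -0.0173, -0.0009], [0.4452, -0.0176, -0.0004], [0.4435, -0.0132, -0.0002], [0.4457, -0.0121, -0.0002], [0.466, -0.0123, -0.0], [0.4654, -0.0172, 0.0002]]
-1 268 [[0.4345, -0.0515, -0.0026], [0.4693, -0.0271, -0.0008], [0.4339, -0.079, -0.0005], [0.4425, -0.0591, -0.0004], [0.4635, -0.019, -0.0004], [0.4311, -0.0489, -0.0003]]
```

```bash
python3 -m jog '{"fingers":[48,48,48,48,48,48,48,48],"xyz":[[1,1,30],[0,0,25],[0,0,12],[0,0,6],[0,0,6],[0,0,5],[0,0,0],[0,0,0]],"twist":[[0,0,0],[0,0,0],[0,0,0],[0,0,0],[0,0,0],[0,0,0],[0,0,0],[0,0,0]]}'; python3 -m jog '{"fingers":[36,28,24,18,14,14,14],"xyz":[[0,0,0],[0,0,0],[0,0,0],[0,0,0],[0,0,0],[0,0,0],[0,0,0]],"twist":[[0,0,0],[0,0,0],[0,0,0],[0,0,0],[0,0,0],[0,0,0],[0,0,0]]}' 8
```

```text
t: 22.7
position: [0.4492, -0.0177, 0.0746]
eef_rot: [-180.0, 0.0, 180.0]
wrist_force: [-0.3, 0.1, 0.5]
grip_width: 0.0478
grip_force: 0.0
t: 23.58
position: [0.4491, -0.0177, 0.0743]
eef_rot: [-180.0, 0.0, 180.0]
wrist_force: [-0.7, 0.6, 1.0]
grip_width: 0.0196
grip_force: 8.0
```

```bash
python3 -m jog '{"fingers":[14,14,14,14,14],"xyz":[[-0.93,10.68,0],[-0.93,10.68,0],[-0.93,10.68,0],[-0.93,10.68,0],[0,0,0]],"twist":[[0,0,10],[0,0,10],[0,0,10],[0,0,10],[0,0,0]]}'; python3 - <<'E'
from h import *
s=env.read_state();d=np.array(s["position"])[:2]-[.5105,-.0183];print(np.hypot(*d),np.degrees(np.arctan2(d[1],-d[0])),s["wrist_torque"])
E
```

```text
t: 24.2
position: [0.4643, 0.0218, 0.0744]
eef_rot: [180.0, 0.1, 140.1]
wrist_force: [3.2, -2.8, -2.7]
grip_width: 0.0192
grip_force: 8.0
0.06117388251657661 40.92520273643112 [-0.38305546 -0.68630482 -0.05227845]
```

```bash
python3 -m jog '{"fingers":[14,14,14,14,14],"xyz":[[-0.93,10.68,0],[-0.93,10.68,0],[-0.93,10.68,0],[-0.93,10.68,0],[0,0,0]],"twist":[[0,0,10],[0,0,10],[0,0,10],[0,0,10],[0,0,0]]}'; python3 - <<'E'
from h import *
s=env.read_state();d=np.array(s["position"])[:2]-[.5105,-.0183];print(np.hypot(*d),np.degrees(np.arctan2(d[1],-d[0])),s["wrist_torque"])
E
```

```text
t: 24.82
position: [0.5001, 0.0421, 0.0744]
eef_rot: [-180.0, 0.0, 100.3]
wrist_force: [1.4, -4.5, 0.4]
grip_width: 0.0195
grip_force: 8.0
0.06131677079102535 80.27819217471816 [-0.69169073 -0.30118049 -0.05134233]
```

```bash
python3 -m jog '{"fingers":[14,14,14],"xyz":[[-0.9,8,0],[0,2.5,0],[0,0,0]],"twist":[[0,0,8],[0,0,2],[0,0,0]]}'; python3 -m jog '{"fingers":[14,14,14],"xyz":[[0,0.7,0],[0,0.7,0],[0,0,0]],"twist":[[0,0,0],[0,0,0],[0,0,0]]}'; python3 -m jog '{"fingers":[14,14,14],"xyz":[[0,0.7,0],[0,0.7,0],[0,0,0]],"twist":[[0,0,0],[0,0,0],[0,0,0]]}'
```

```text
t: 25.2
position: [0.5102, 0.0432, 0.0744]
eef_rot: [-180.0, 0.0, 90.2]
wrist_force: [1.1, -3.0, 1.3]
grip_width: 0.02
grip_force: 8.0
t: 25.58
position: [0.5109, 0.0433, 0.0743]
eef_rot: [-179.9, 0.0, 90.1]
wrist_force: [-3.7, -4.7, 4.8]
grip_width: 0.0197
grip_force: 8.0
t: 25.95
position: [0.5109, 0.0434, 0.0742]
eef_rot: [-179.7, 0.0, 90.1]
wrist_force: [-8.9, -5.1, 9.7]
grip_width: 0.0198
grip_force: 8.0
```

The keeper is on its stop: x force is rising with no motion. Release by opening, rise and check.

```bash
python3 -m jog '{"fingers":[24,34,44,48,48,48,48,48],"xyz":[[0,0,0],[0,0,0],[0,0,0],[0,0,0],[0,0,-10],[0,0,-30],[0,0,-40],[0,0,-40]],"twist":[[0,0,0],[0,0,0],[0,0,0],[0,0,0],[0,0,0],[0,0,0],[0,0,0],[0,0,0]]}'; python3 -m jog '{"fingers":[48,48,48,48],"xyz":[[-50,0,0],[-50,0,0],[0,0,0],[0,0,0]],"twist":[[0,0,0],[0,0,0],[0,0,0],[0,0,0]]}'; python3 - <<'E'
from h import *
s=env.read_state();c=cams.camera("wrist");cv2.imwrite("pics/final.png",c["pixels"][:,:,::-1])
W=cloud(c,s);g=c["pixels"].max(2)
m=(g<60)&(W[...,2]>.112)&(W[...,2]<.126)&(np.hypot(W[...,0]-.51,W[...,1]-.043)<.03);P=W[m];print(len(P),(P.min(0)+P.max(0))/2)
d=np.hypot(W[...,0]-.5104,W[...,1]+.1028);D=W[(d>.028)&(d<.045)&(abs(W[...,2]-.082)<.012)];print(np.median(D[:,2]))
E
```

```text
t: 26.95
position: [0.5131, 0.0435, 0.1962]
eef_rot: [180.0, -0.0, 90.0]
wrist_force: [-0.0, -0.7, -1.0]
grip_width: 0.0481
grip_force: 0.0
t: 27.45
position: [0.5131, -0.0562, 0.1947]
eef_rot: [180.0, -0.0, 89.9]
wrist_force: [-1.1, 0.3, -0.4]
grip_width: 0.0478
grip_force: 0.0
987 [0.51031177 0.04320657 0.11770165]
0.08126136294713598
```

View pics/final.png

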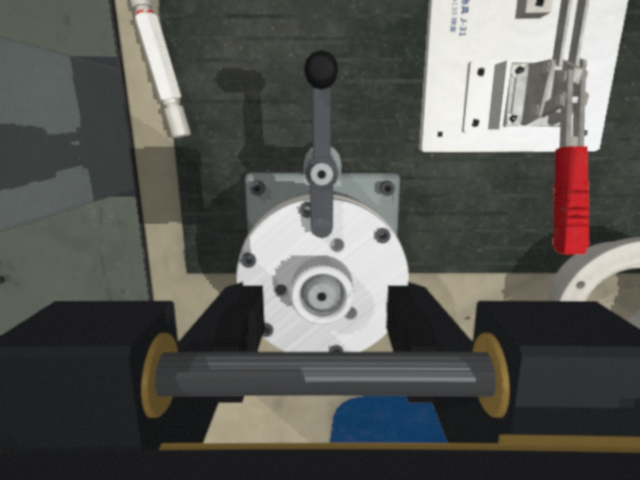

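The keeper now points straight at the spindle axis: knob at (321,69), hinge at (321,175), nose over the rim at (321,230). The plate is flush and the robot is clear, so I'll hand in.

```bash
python3 -c "
from station import env
print(env.finish_job())"
```

```text
the job is handed in; nothing more can be done
None
```

The drill plate is seated flush over the locating pin, the keeper is swung in to its stop over the rim, and the job was handed in at about 27 s on the robot's clock.

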